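# Lock the access panel with its quarter-turn fastener

### The arm

A 6-joint arm with a two-finger parallel gripper is mounted at the origin on a cart in front of the work surface, level with it; the furniture and walls round the work are solid. World frame = base frame: x ahead of the robot, y to its left, z up, the work surface at z = 0. Lengths are in mm, angles in degrees, forces in N, time in s.
With the tool pointing down it reaches from about 275 to 775 mm from the base axis. Payload 14.6 kg.
Tool frame: the origin (TCP) lies between the finger pads; the fingertips stand 17 mm ahead of it and the grasp point (between the pads) lies 2 mm behind it (r.finger_overhang is the y of the fingertips in the tool frame, in mm); y points along the fingers, x is the direction in which the jaws open and shut, and the axes are right-handed (so a half turn about y gives the same grasp; the last joint's range is limited). The gripper opens to 85 mm and grips with 20 to 120 N. Pads are 22 mm wide; open, the fingers measure 114 mm over their backs; the gripper's body (76 mm by 85 mm) begins 54 mm behind the grasp point. The pads swing forward as they close: fully open they stand 13 mm farther back than shut.
Start: joints at [60.659, 15.075, -2.767, 72.158, 0, 81.102], TCP at [183.375, 491.937, 248.278] pointing down, gripper open.
Joint ranges: [-151.79, 151.79], [-50.71, 97.33], [-67.44, 78.34], [-121.81, 120.89], [-77.56, 73.72], [-180, 180]. Speed limits (degrees/s): [108.29, 108.29, 147.25, 159.86, 180, 180].

### API

Orientations are given as [roll, pitch, yaw] about the fixed x, y, z axes, in that order (R = Rz(yaw) Ry(pitch) Rx(roll)).
In Python, from plant import status, optics, workorder, finder, r gives the robot as it stands.
- The arm moves only by the shell command python3 -m handwheel 'ROWS' [OPENING]. ROWS is JSON, a list of rows, each a list of 2 entries, a list of its own where there are three numbers: the shift along the tool's x, y, z in cm, then the turn about the tool's y in degrees. A call has 1 to 10 rows; each row is the pose to reach, as a shift and turn from the pose commanded when the call began, along the tool's axes at that moment; what a row does not reach only later rows make up. A row lasts 1/8 s, in which the tool goes at most 62.5 mm and 10.7 degrees, less where a joint would pass 70% of its speed; a pose out of reach is approached as far as the arm can. A call with a gripper value outside its range is refused whole. OPENING is the finger opening in cm, from 0 to 8.54, set as the call begins (- or left out, the last holds). The fingers move at their own pace and stop on an object; the grip force is fixed at half the most. Time passes only in rows, so rows that repeat a pose let the fingers close. It gives the time, the measured TCP pose, the force and the opening at its end, in the units of the state.
- status.sense(): the state, without advancing time (a new reading comes with each control period).
- optics.grab_frame(name): name is "side" or "top" or "wrist"; returns a dict with "img" (384x512x3 uint8, red, green, blue), "fx", "fy", "cx", "cy" (pixels), "k1" (the pictures are not rectified: a ray, as slopes to the right and down, at radius r is drawn at 1 + k1 r^2 times it, then the intrinsics apply), "xyz" and "attitude" of the camera in the world; the wrist camera has in their place "hand_eye" (4x4, takes a point from camera to tool coordinates, whose origin is the TCP and whose axes are the tool frame's). Camera axes: x right, y down, z forward; pixel columns grow to the right and rows downward; lengths in mm; the calibration is good to about 2 mm. A picture is of the moment at which its call begins: read the wrist's pose just before it. There is no depth.
- workorder.job_done(): hands the job in, once; it reports no verdict.
Trained networks look in the newest picture that a camera, given by its name, has taken for a name from the list of things; names that differ only in an ending like _2 or _b are one class to them, and where a whole thing is asked for, a point or a joint stands for the part that bears it (a point fixed in the world has none). Each returns a list of dicts, best first, with "confidence" (0 to 1); they miss things now and then, are a little off and sometimes report something else, mostly with a low value. They report only what shows in the picture. A call takes as long as a camera call.
- finder.masks_of(camera, name): "pixels" (384x512 bool, what is visible of it) and "box" ([left, top, right, bottom] in pixels, round what is visible of it).
The state is a dict: "time": time; "joint_pos": joint angles; "joint_velocities": joint speeds; "joint_efforts": joint torques, N m; "position": TCP position; "orientation": TCP orientation; "force": force on the tool from outside, world axes, zero at the start; "moment": the same for the moment, N m; "width": finger opening in mm.
Only numpy, scipy, OpenCV 4.12 (cv2) and the standard library are available. Lean on these libraries where they do the work, as an engineer would, in place of code of your own. Each camera call takes 0.05 s, during which the arm holds its last target. There are 200 camera calls.

### The job

The spring-loaded access panel of the blue equipment box stands ajar. With your fingertips in the slot of its round fastener, press the panel down and, while it is down, turn the fastener a quarter turn clockwise (seen from above) to its stop, so that the orange pointer comes from the red dot to the green dot and the panel stays locked shut when you withdraw. Only push with the fingertips: do not pull the panel up, and leave the tin, the jar and the red screwdriver beside the box where they are.

Things in the scene. Friction and masses are not known exactly. Their poses are not given: they have to be found in the camera images.
- enclosure: Blue sheet-metal box, 190 (x) x 210 (y) x 62 mm high, fixed to the bench. Origin: centre of its underside on the bench; z up; x points from its front (connectors, lamps) to its rear, where the panel is hinged. Position and yaw vary. With the panel shut, the centre of the fastener's slot floor is at x = -7, y = 0, z = +72 mm in this frame, the rims of fastener and collar at z = 90 mm.
- panel (a joint): Angle (rad) of the aluminium panel, 180 x 210 x 5 mm, the top of the box. 0 = fully shut, at its stop; grows as its front edge rises. A spring lifts it: left alone it stands about 0.18 to 0.22 rad open; about 5 N down on the fastener holds it shut. Once locked it cannot rise more than about 0.01 rad.
- fastener (a joint): Turn (rad) of the round fastener in the panel. 0 = open, grows clockwise seen from above, 1.571 = locked, at a hard stop; starts between 0 and 0.25. It stays where it is left; turning takes about 0.06 N m of friction, up to about 0.1 N m while its tongue draws the panel in.
- slot (a point): Centre of the slot's floor, on the turning axis; z = that axis, up out of the panel; y along the slot (turns with the fastener). The fastener is a black disc 92 mm across with one straight slot through its middle: 40 mm wide, 92 mm long, 18 mm deep, grey floor. A fixed dark grey collar, 94 mm inside, 114 mm outside, as high as the disc, closes the slot's ends.
- orange_end (a point): Middle of the orange patch on the slot's floor, 34 mm from the turning axis toward the slot's -y: the pointer. At joint 0 it points to the box's -y side (red dot on the panel), at 1.571 to the box's front, -x (green dot). Shut fingers set in the slot off-centre, about 24 mm from the axis, turn the fastener by pushing a slot wall round the axis.
- green_dot (a point): Green dot, 10 mm, on the panel's top, 66 mm from the fastener's axis toward the box's front: where the pointer is when locked. A red dot 66 mm toward the box's -y side marks open.
- panel_hinge (a point): Middle of the panel's hinge line, at x = +85, y = 0, z = +64 mm in the box's frame, parallel to the box's y. Within about 0.06 rad of shut, turning the fastener carries a tongue under a sloped keeper and draws the panel fully shut. Higher up the tongue misses; turned first, it lands on top of the keeper and the panel cannot shut.
- tin_1: Bystander: round white tin, 51 mm across, 24 mm high, origin at the centre of its underside, standing beside the box's left side. Loose; leave it.
- jar_blue: Bystander: small blue screw-top jar, 38 mm across, 42 mm high, origin at the centre of its underside, standing beside the box's left side. Loose; leave it.
- screwdriver_red: Bystander: red-handled screwdriver, 150 mm long, 18 mm thick, lying along the box's right side, origin under its middle. Loose; leave it.

How it is judged:
By the outcome, as a careful person would: the job done as asked, in the order asked, and still so for the second after the job is handed in, with the robot touching nothing.
It also fails if it takes over 37 s, if anything falls off the work surface, if the arm or the gripper's body presses on something with over 40 N, if the wrist force passes 120 N, or if a joint passes its speed limit or range.

## Working session

There is one attempt and no reset: what is moved stays moved. The work goes in short steps, Python scripts to look and compute and a shell command to move; the robot and the scene stay as the last step left them, time stands still between calls to the robot, and variables do not carry over. Pictures are saved under pics/ and viewed, about 8 in all and at most 12, crops included, and the job is handed in when it is done.

```bash
mkdir -p pics; ls; cat > h.py <<'E'
import numpy as np, cv2
from scipy.spatial.transform import Rotation as R
from plant import status, optics, workorder, finder, r
def rot(o): return R.from_euler('xyz',o,degrees=True).as_matrix()
def cam(f,s=None):
    if 'hand_eye' in f:
        H=np.array(f['hand_eye']); Rt=rot(s['orientation']); return Rt@H[:3,:3], Rt@H[:3,3]+np.array(s['position'])
    a=np.array(f['attitude']); return (a if a.shape==(3,3) else rot(a)), np.array(f['xyz'])
def proj(f,P,s=None):
    Rc,t=cam(f,s); p=(np.atleast_2d(P)-t)@Rc; q=p[:,:2]/p[:,2:]; q=q*(1+f['k1']*(q**2).sum(1,keepdims=True))
    return q*[f['fx'],f['fy']]+[f['cx'],f['cy']]
def ray(f,uv,s=None):
    Rc,t=cam(f,s); d=(np.atleast_2d(uv)-[f['cx'],f['cy']])/[f['fx'],f['fy']]; q=d.copy()
    for _ in range(20): q=d/(1+f['k1']*(q**2).sum(1,keepdims=True))
    return t, np.c_[q,np.ones(len(q))]@Rc.T
def onz(f,uv,z,s=None):
    t,d=ray(f,uv,s); return t+d*((z-t[2])/d[:,2:])
E
python3 - <<'E'
from h import *
s=status.sense(); print(s)
for c in ('top','side'):
    f=optics.grab_frame(c); cv2.imwrite(f'pics/{c}0.png',f['img'][...,::-1])
    print({k:v for k,v in f.items() if k!='img'})
    for n in ('enclosure','panel','fastener','slot','orange_end','green_dot','tin_1','jar_blue','screwdriver_red'):
        for d in finder.masks_of(c,n)[:2]:
            v,u=np.nonzero(d['pixels']); print(c,n,round(d['confidence'],2),d['box'],u.mean().round(1),v.mean().round(1),len(u))
cv2.imwrite('pics/both0.png',np.hstack([cv2.imread('pics/top0.png'),cv2.imread('pics/side0.png')])[:, :, :])
E
```

```text
pics
{'time': 0.0, 'joint_pos': array([ 6.06579163e+01,  1.51005387e+01, -2.80511064e+00,  7.21568465e+01,
        1.49050074e-03,  8.11006726e+01]), 'joint_velocities': array([-0.05043588,  0.04550564, -0.06587464,  0.08375318, -0.09673947,
       -0.03620285]), 'joint_efforts': array([ 1.56475027e-03, -6.37618375e+01,  3.84564078e+01,  1.38928596e-02,
        2.04385287e-05, -1.71163563e-06]), 'position': array([183.251264  , 491.70945096, 247.80102419]), 'orientation': array([-8.99888594e+01,  6.15128722e-02,  6.95572488e+01]), 'force': array([-0.18289782,  0.59618505, -0.42287699]), 'moment': array([ 0.01137098,  0.02043274, -0.04737696]), 'width': 85.34908679150053}
{'fx': 389.0558849694619, 'fy': 389.0558849694619, 'cx': 252.43969704569236, 'cy': 191.52056368999317, 'k1': 0.01549644503197643, 'xyz': array([430.62873445, -18.0337994 , 966.53443122]), 'attitude': array([-172.32355556,   -1.21351088,  -91.01364058])}
top enclosure 0.69 [227.7, 175.5, 243.2, 192.4] 232.9 182.7 234
top enclosure 0.67 [243.9, 163.6, 343.7, 258.4] 296.4 210.0 7692
top panel 0.59 [245.7, 168.6, 345.3, 
[... 535 characters left out ...]
'fx': 380.65441550319497, 'fy': 380.65441550319497, 'cx': 253.01099225473544, 'cy': 185.1303527869621, 'k1': -0.10353402097863666, 'xyz': array([ 437.63188712, -850.56550694,  556.73651965]), 'attitude': array([-121.00786014,    1.30639812,   -9.62726945])}
side enclosure 0.9 [191.7, 172.3, 287.1, 261.0] 236.4 220.4 7082
side panel 0.83 [193.4, 174.9, 279.4, 237.5] 237.0 206.2 4314
side fastener 0.71 [216.0, 183.6, 259.5, 205.8] 237.5 195.9 600
side slot 0.68 [217.4, 184.3, 262.2, 208.1] 237.9 196.1 620
side orange_end 0.79 [218.4, 183.4, 257.1, 208.0] 237.6 196.2 605
side green_dot 0.93 [191.2, 172.7, 281.4, 240.3] 237.0 206.0 4317
side tin_1 0.6 [219.2, 183.9, 258.3, 207.7] 237.9 196.1 586
```

View pics/top0.png

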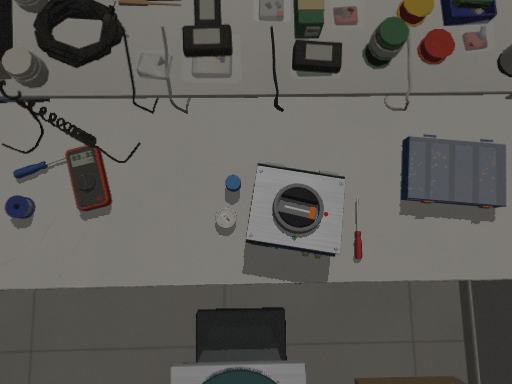

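View pics/side0.png

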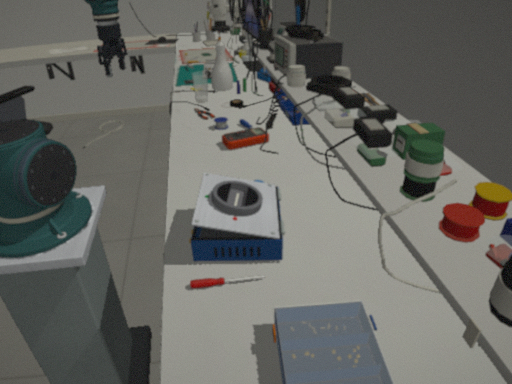

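The top view shows the box with its panel corners near (258,165), (345,172), (337,254) and (248,245). The disc is centred near (298,208), and the orange pointer at (313,212) faces the red dot at (326,213). The tin, at (226,218), and the jar, at (233,183), are on the left; the screwdriver is on the right at (358,240). The side view shows the panel ajar. I'll make a coarse fit next.

```bash
cat >> h.py <<'E'
def model(p, B):  # p: x,y,yaw(rad),phi ; B: panel-fixed pts in box frame when shut
    h=np.array([85,0,64.]); B=np.atleast_2d(B)-h
    B=B@R.from_euler('y',p[3]).as_matrix().T+h
    return B@R.from_euler('z',p[2]).as_matrix().T+[p[0],p[1],0]
E
python3 - <<'E'
from h import *
from scipy.optimize import least_squares
f=optics.grab_frame('top'); g=optics.grab_frame('side')
B=np.array([[85,105,69],[85,-105,69],[-95,-105,69],[-95,105,69],[-7,0,90],[-7,-66,69],[-73,0,69]])
uv=np.array([[258,165],[345,172],[337,254],[248,245],[298,208],[326,213],[294,237]],float)
Bs=np.array([[-7,0,90],[-7,0,90]]);uvs=np.array([[237.5,196],[237.5,196]],float)
fun=lambda p: np.r_[(proj(f,model(p,B))-uv).ravel(),(proj(g,model(p,Bs))-uvs).ravel()]
s=least_squares(fun,[400,-100,0,.2],x_scale=[10,10,.1,.1],loss='soft_l1'); print(s.x,np.degrees(s.x[2]),s.fun.round(1))
c=model(s.x,[[-7,0,72],[-7,0,90]]);print(c)
st=status.sense(); w=optics.grab_frame('wrist'); print(w['hand_eye'],w['fx'],r.finger_overhang)
tgt=np.r_[c[1,:2]+0,240]; print('tool shift cm',(rot(st['orientation']).T@(tgt-st['position'])/10).round(2))
E
```

```text
[ 5.14032248e+02 -1.41316605e+02 -1.44692605e-01  1.13727547e-01] -8.290275586531742 [-1.5  0.1  0.1  4.5  2.9 -0.8 -1.3 -3.9  0.4 -1.  -0.4 -0.4  0.2  0.4
 -0.8  0.5 -0.8  0.5]
[[ 508.59188014 -140.5238846    82.38871433]
 [ 510.6132205  -140.81841591  100.27243415]]
[[ 9.99999974e-01 -1.85066520e-04  1.36218603e-04  1.59127676e-01]
 [-1.87667792e-04 -3.15628690e-01  9.48882761e-01 -1.25402092e+02]
 [-1.32611932e-04 -9.48882762e-01 -3.15628716e-01  8.04755536e+01]
 [ 0.00000000e+00  0.00000000e+00  0.00000000e+00  1.00000000e+00]] 316.49624091577675 17.0
tool shift cm [-47.86   0.83 -52.77]
```

```bash
python3 -m handwheel '[[[-5.9,0,-6.6],-6],[[-11.8,0,-13],-6],[[-18,0,-20],-6],[[-24,0,-26.5],-6],[[-30,0,-33],-6],[[-36,0,-39.6],-6],[[-42,0,-46],-6],[[-47.8,0.5,-52.7],-6],[[-47.8,0.5,-52.7],-6],[[-47.8,0.5,-52.7],-6]]' 4.5
python3 -m handwheel '[[[0,0,0],0],[[0,0,0],0],[[0,0,0],0]]'
python3 - <<'E'
from h import *
s=status.sense(); print(s['position'],s['orientation'],s['joint_pos'],s['width'],s['time'])
w=optics.grab_frame('wrist'); cv2.imwrite('pics/w1.png',w['img'][...,::-1])
import pickle; pickle.dump((s,w),open('w1.pkl','wb'))
E
```

```text
time: 2.4
position: [470.9, -65.5, 245.0]
orientation: [-90.0, -0.0, 75.5]
force: [2.1, 1.0, 0.5]
width: 45.3
time: 2.78
position: [469.9, -62.2, 245.1]
orientation: [-90.0, -0.0, 75.6]
force: [-0.0, 1.3, 0.3]
width: 44.6
[469.89365854 -62.20679312 245.071642  ] [-9.00056285e+01 -7.15819354e-03  7.56339440e+01] [-1.74095402e+01  1.01300939e+01 -9.92660234e+00  6.99380633e+01
  7.44693533e-03 -3.04348343e+00] 44.63368069529599 2.775
```

View pics/w1.png

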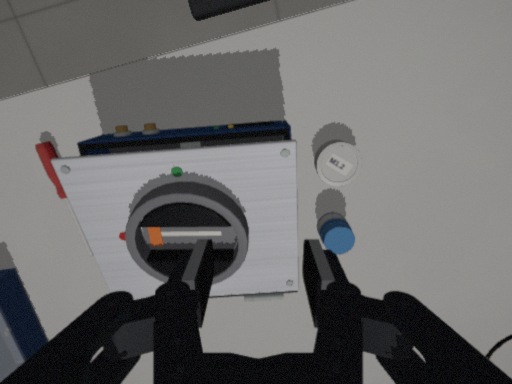

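The wrist view shows the front panel corners at (58,160) and (296,143), the rear-left corner at (297,293), the green dot at (177,171), the red dot at (124,236), and the orange patch at (154,236). The slot's white line runs from (162,233) to (221,234). The fingers still point short of the fastener.

```bash
cat > fit.py <<'E'
from h import *
import pickle
from scipy.optimize import least_squares
s,w=pickle.load(open('w1.pkl','rb'))
g=optics.grab_frame('side'); f=optics.grab_frame('top')
B=np.array([[-95,-105,69],[-95,105,69],[85,105,69],[-7,-66,69],[-73,0,69]])
uv=np.array([[58,160],[296,143],[297,293],[124,236],[177,171]],float)
th=np.linspace(0,2*np.pi,60)
C=np.c_[-7+57*np.cos(th),57*np.sin(th),0*th+90]
def fun(p):
    c=proj(w,model(p,C),s)
    e=np.r_[c.min(0)-[125,177],c[:,0].max()-249]
    o=model(p,[[-7-34*np.sin(p[4]),-34*np.cos(p[4]),72]])
    return np.r_[(proj(w,model(p,B),s)-uv).ravel(),e,(proj(w,o,s)-[154,236]).ravel(),.3*(proj(g,model(p,[[-7,0,90]]))-[237.5,196]).ravel()]
q=least_squares(fun,[514,-141,-.14,.15,.1],x_scale=[10,10,.1,.1,.1],loss='soft_l1'); p=q.x
print(p,np.degrees(p[2]),q.fun.round(1))
for phi in (p[3],0):
    print(phi,model([*p[:3],phi],[[-7,0,72],[-7,0,90]]).round(1))
print('slot tool yaw',90+np.degrees(p[2])-np.degrees(p[4]), s['orientation'][2])
# also slot line in picture
c=model(p,[[-7,0,72]])[0]
a=onz(w,[[162,233],[221,234]],c[2],s); d=a[1]-a[0]; print('line yaw',np.degrees(np.arctan2(d[1],d[0])),a)
print(proj(f,model(p,B)).round(0).tolist())
E
python3 fit.py
```

```text
[ 5.16040607e+02 -1.42348998e+02 -1.84273076e-01  1.54687487e-01
  1.34698000e-03] -10.558069551883197 [-2.2 -3.5 -1.1 -2.2 -0.2  0.8  1.6 -0.   2.2  0.7  0.1 14.1 -1.4  2.4
 -0.2  0.2 -0.2]
0.15468748678027938 [[ 511.5 -141.5   86.1]
 [ 514.2 -142.   103.9]]
0 [[ 509.2 -141.1   72. ]
 [ 509.2 -141.1   90. ]]
slot tool yaw 79.36475417876646 75.63394396933184
line yaw 74.51455498946795 [[ 503.69472454 -168.55013008   86.07903974]
 [ 519.28963121 -112.26119037   86.07903974]]
[[339.0, 253.0], [246.0, 238.0], [259.0, 163.0], [326.0, 212.0], [294.0, 236.0]]
```

```bash
python3 -m handwheel '[[[-3.3,1,-3],0],[[-6.7,3,-6.1],0],[[-6.7,6,-6.1],0],[[-6.7,9.5,-6.1],0],[[-6.7,9.5,-6.1],0],[[-6.7,9.5,-6.1],0]]'
python3 - <<'E'
from h import *
s=status.sense(); print(s['position'],s['orientation'],s['width'],s['time'])
w=optics.grab_frame('wrist'); f=optics.grab_frame('side')
a=cv2.resize(f['img'][150:260,180:300],(384*120//110,384)); cv2.imwrite('pics/w2.png',np.hstack([w['img'][:,:380],a])[...,::-1])
import pickle; pickle.dump((s,w),open('w2.pkl','wb'))
E
```

```text
time: 3.68
position: [513.1, -143.2, 151.2]
orientation: [-90.1, 0.0, 75.6]
force: [-0.3, -0.2, 0.5]
width: 44.9
[ 513.13176079 -143.1822865   151.21250179] [-9.00722985e+01  1.19827220e-02  7.55909484e+01] 44.926786259200924 3.675
```

View pics/w2.png

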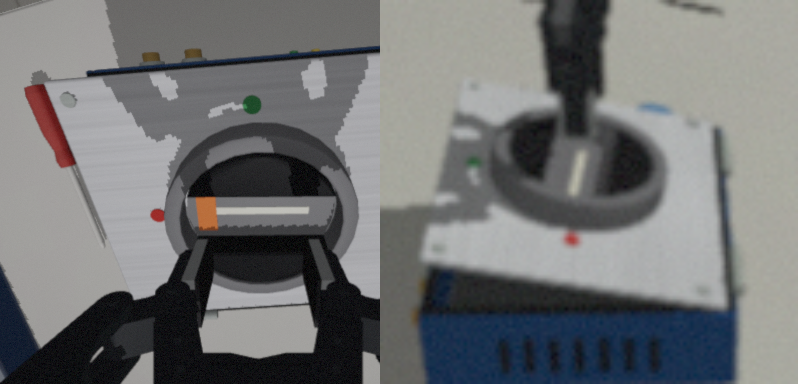

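The fingers hover over the slot, which is aligned with the jaws: the white line runs from (217,212) to (309,210). The orange patch is at (206,213), the red dot at (157,215) and the green dot at (252,104).

```bash
cat > fit2.py <<'E'
from h import *
import pickle
from scipy.optimize import least_squares
D=[pickle.load(open(n,'rb')) for n in ('w1.pkl','w2.pkl')]
obs=[(0,[-95,105,69],[296,143]),(0,[85,105,69],[297,293]),(0,[-7,-66,69],[124,236]),(0,[-73,0,69],[177,171]),
 (1,[-7,-66,69],[157,215]),(1,[-73,0,69],[252,104])]
oo=[(0,[154,236]),(1,[206,213])]
def fun(p):
    e=[]
    for i,b,u in obs: s,w=D[i]; e+=list(proj(w,model(p,[b]),s)[0]-u)
    o=model(p,[[-7-34*np.sin(p[4]),-34*np.cos(p[4]),72]])
    for i,u in oo: s,w=D[i]; e+=list(proj(w,o,s)[0]-u)
    return np.array(e)
q=least_squares(fun,[514,-141,-.14,.15,.1],x_scale=[10,10,.1,.1,.1],loss='soft_l1'); p=q.x
print(p,np.degrees(p[2]),q.fun.round(1))
c=model(p,[[-7,0,72]])[0]; print(c, model([*p[:3],0],[[-7,0,72]]))
s,w=D[1]; a=onz(w,[[217,212],[309,210]],c[2],s); d=a[1]-a[0]; print('line yaw',np.degrees(np.arctan2(d[1],d[0])),a)
n=np.array([-d[1],d[0]])/np.hypot(*d[:2]); print('axis off line',n@(c-a[0])[:2], 'tcp off line',n@(s['position']-a[0])[:2], 'tcp off axis',s['position']-c)
E
python3 fit2.py
```

```text
[ 5.12913656e+02 -1.41829198e+02 -1.89677130e-01  2.00843408e-01
  2.04581386e-02] -10.867699011553336 [ 0.5 -1.7 -0.7 -0.9 -0.6 -0.4  0.4  1.   0.2 -0.5 -0.1  2.4  0.6 -0.9
 -0.3  0.4]
[ 509.42269854 -141.15898623   90.19280812] [[ 506.03920004 -140.50940512   72.        ]]
line yaw 76.92820884840286 [[ 503.25422115 -167.20155158   90.19280812]
 [ 516.46210839 -110.317185     90.19280812]]
axis off line -0.11854361420564116 tcp off line -4.189107934467404 tcp off axis [ 3.70906225 -2.02330027 61.01969367]
```

```bash
python3 -m handwheel '[[[0.1,0.5,0.55],0],[[0.1,2.5,0.55],0],[[0.1,4.1,0.6],0],[[0.1,4.6,0.6],0],[[0.1,5.1,0.65],0],[[0.1,5.5,0.7],0],[[0.1,5.8,0.75],0],[[0.1,6.0,0.75],0],[[0.1,6.0,0.75],0]]'
```

```text
time: 4.9
position: [505.6, -140.6, 89.8]
orientation: [-90.0, 0.0, 75.6]
force: [-2.5, -0.5, 3.8]
width: 45.0
```

```bash
python3 -m handwheel '[[[0,0.15,0],0],[[0,0.15,0],0]]'; python3 -m handwheel '[[[0,0.15,0],0],[[0,0.15,0],0]]'; python3 -m handwheel '[[[0,0.1,0],0],[[0,0.1,0],0]]'
```

```text
time: 5.15
position: [505.6, -140.5, 88.3]
orientation: [-90.0, 0.0, 75.6]
force: [-2.5, -0.9, 4.7]
width: 45.1
time: 5.4
position: [505.6, -140.5, 86.8]
orientation: [-90.0, -0.0, 75.6]
force: [-2.2, -0.5, 5.3]
width: 44.8
time: 5.65
position: [505.7, -140.5, 86.6]
orientation: [-90.0, 0.0, 75.6]
force: [-8.5, 1.4, 18.1]
width: 45.0
```

```bash
python3 -m handwheel '[[[0,0,0],8],[[0,0,0],16],[[0,0,0],24],[[0,0,0],32]]'; python3 -c "
from h import *
s=status.sense();print(s['force'],s['moment'],s['orientation'],s['position'])"
```

```text
time: 6.15
position: [504.9, -141.1, 86.6]
orientation: [-90.0, 0.1, 43.3]
force: [-13.2, -3.9, 21.3]
width: 45.1
[-13.18718775  -3.86967708  21.28947529] [-0.75601807  2.79139879  0.15630965] [-90.03570119   0.12111941  43.27632446] [ 504.90778587 -141.08121158   86.55230801]
```

```bash
python3 -m handwheel '[[[-0.1,0,0.1],8],[[-0.1,0,0.1],16],[[-0.1,0,0.1],24],[[-0.1,0,0.1],32],[[-0.1,0,0.1],40],[[-0.1,0,0.1],48],[[-0.1,0,0.1],54]]'; python3 - <<'E'
from h import *
s=status.sense();print(s['force'],s['moment'],s['orientation'],s['position'])
w=optics.grab_frame('wrist'); f=optics.grab_frame('side')
a=cv2.resize(f['img'][150:260,180:300],(384*120//110,384)); cv2.imwrite('pics/w3.png',np.hstack([w['img'][:,:380],a])[...,::-1])
E
```

```text
time: 7.02
position: [503.1, -140.9, 86.5]
orientation: [-90.1, 0.1, -10.7]
force: [-13.4, -0.0, 23.6]
width: 44.7
[-13.41770821  -0.02662869  23.64074279] [-0.26387551  2.58579147  0.21152392] [-9.01143282e+01  9.00435422e-02 -1.06939242e+01] [ 503.06113928 -140.92178014   86.48328679]
```

View pics/w3.png

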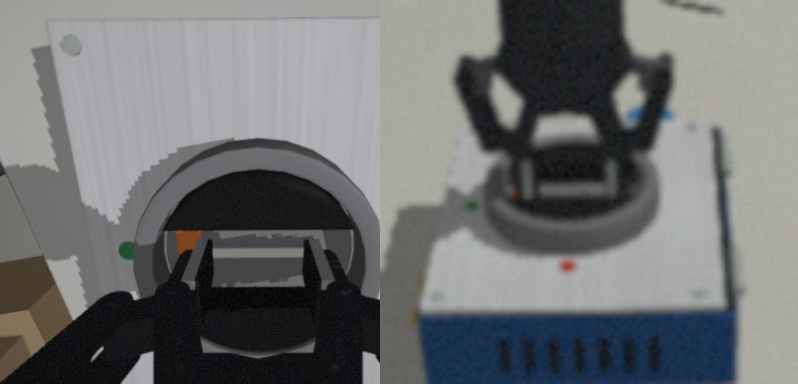

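The panel is shut and the orange patch at (189,242) is now facing the green dot at (127,250). I'll turn on to the stop while watching the moment.

```bash
python3 -m handwheel '[[[0,0,0],6],[[0,0,0],12],[[0,0,0],12]]'; python3 -c "
from h import *
s=status.sense();print(s['moment'],s['orientation'])"; python3 -m handwheel '[[[0,0,0],4],[[0,0,0],8],[[0,0,0],8]]';  python3 -c "
from h import *
s=status.sense();print(s['moment'],s['orientation'])"
```

```text
time: 7.5
position: [505.0, -140.9, 86.6]
orientation: [-90.0, -0.1, -22.5]
force: [-3.2, -1.3, 14.7]
width: 45.1
[-0.14885927  0.65536695 -0.0323146 ] [-90.01477901  -0.12560763 -22.53516223]
time: 7.88
position: [506.5, -139.9, 86.7]
orientation: [-89.8, -0.2, -30.4]
force: [7.0, 8.2, 9.4]
width: 45.4
[ 1.63348782 -1.36991589  0.50909218] [-89.77958603  -0.20166279 -30.41300069]
```

```bash
python3 -m handwheel '[[[0,0,0],3],[[0,0,0],3]]'; python3 - <<'E'
from h import *
s=status.sense();print(s['force'],s['moment'],s['orientation'],s['position'])
w=optics.grab_frame('wrist'); cv2.imwrite('pics/w4.png',w['img'][...,::-1])
E
```

```text
time: 8.12
position: [507.1, -140.0, 86.8]
orientation: [-89.7, -0.3, -33.3]
force: [11.2, 6.3, 6.8]
width: 44.9
[11.15813398  6.3210121   6.84947561] [ 1.66441234 -2.03849007  2.2980034 ] [-89.74084767  -0.25316786 -33.27057708] [ 507.14978524 -139.95198243   86.8248189 ]
```

View pics/w4.png

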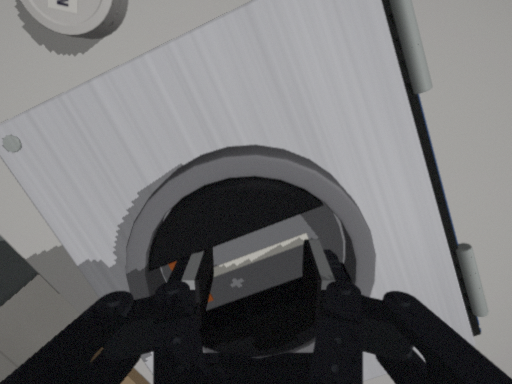

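The moment of 2.3 N m shows a firm stop. In the picture the slot lies about 22° back from the jaws, which puts it at yaw of about -11°, the locked position. I'll unload the fingers and withdraw.

```bash
python3 -m handwheel '[[[0,-0.0,0],-4],[[0,-0.05,0],-8],[[0,-0.15,0],-11],[[0,-0.4,0],-11],[[0,-1.0,0],-11],[[0,-2.5,0],-11],[[0,-5,0],-11],[[0,-9,0],-11],[[0,-14,0],-11],[[0,-14,0],-11]]'; python3 - <<'E'
from h import *
s=status.sense();print(s['force'],s['moment'],s['orientation'],s['position'])
w=optics.grab_frame('wrist'); cv2.imwrite('pics/w5.png',w['img'][...,::-1])
f=optics.grab_frame('top'); cv2.imwrite('pics/top5.png',cv2.resize(f['img'][140:280,200:380],(720,560),interpolation=cv2.INTER_CUBIC)[...,::-1])
E
```

```text
time: 9.43
position: [505.6, -141.1, 229.4]
orientation: [-90.0, -0.3, -22.5]
force: [0.5, -0.5, -0.9]
width: 44.9
[ 0.45194464 -0.47346758 -0.94247454] [-0.04453231 -0.00470624  0.03502251] [-90.01089704  -0.33308591 -22.49392563] [ 505.59390386 -141.0756222   229.40209545]
```

View pics/w5.png

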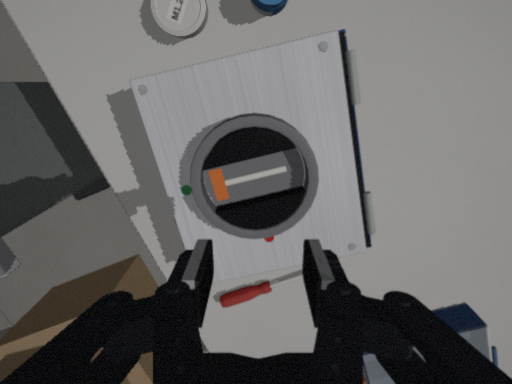

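The fingers are clear and the panel is shut. The orange patch at (219,185) points at the green dot at (187,190). Next I'll check the angle in numbers.

```bash
python3 - <<'E'
from h import *
s=status.sense(); w=optics.grab_frame('wrist')
yaw=lambda d: np.degrees(np.arctan2(d[1],d[0]))
l=onz(w,[[227,182.5],[287,170]],72,s); print('slot line',yaw(l[1]-l[0]))
g,rd=onz(w,[[187,190],[269,238]],69,s); print('green/red',g,rd)
fc=onz(w,[[132,81],[340,32],[371,246]],69,s); print('side edge yaw',yaw(fc[1]-fc[0]),'rear edge-90',yaw(fc[1]-fc[2])-90, np.linalg.norm(fc[1]-fc[0]),np.linalg.norm(fc[1]-fc[2]))
p=[512.9,-141.8,-.1897,0]; print('model uv',proj(w,model(p,[[-73,0,69],[-7,-66,69],[-41,0,72],[85,105,69],[-95,105,69]]),s).round(0).tolist())
E
```

```text
slot line -10.29196873620837
green/red [ 438.81054019 -127.07550161   69.        ] [ 491.37835426 -203.06985313   69.        ]
side edge yaw -10.265413810350386 rear edge-90 -8.84423524685998 176.07267253685777 198.56060211359406
model uv [[190.0, 190.0], [272.0, 239.0], [223.0, 184.0], [344.0, 31.0], [131.0, 79.0]]
```

View pics/top5.png

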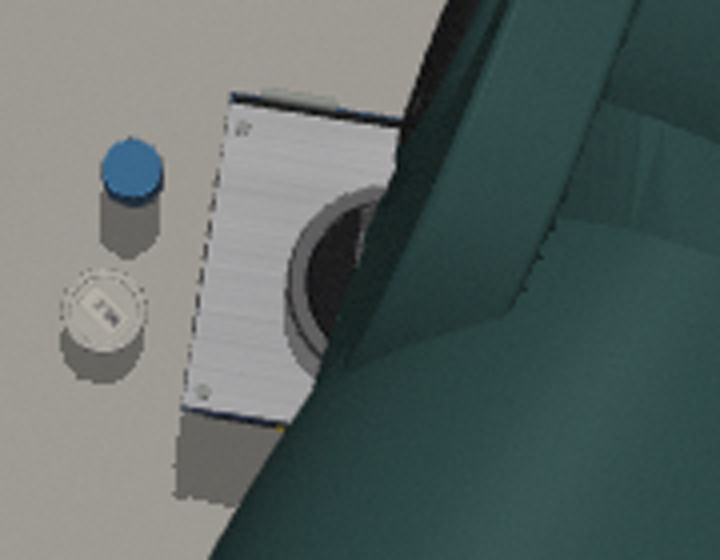

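```bash
python3 -c "
from plant import workorder; print(workorder.job_done())"
```

```text
the job is handed in; nothing more can be done
None
```

The panel is shut and locked, and I handed the job in with the arm clear, at about 9.5 s on the robot's clock.

**What I did:** With the fingers opened to 45 mm inside the slot, I pressed the panel to its stop at about 18 N. Keeping it pressed, I turned clockwise until the moment rose to about 2.3 N m at the hard stop. Then I eased the fingers back off the slot walls and withdrew straight up. I used spread, centred fingers instead of the suggested shut, off-centre ones.

**Last checks:**
- **Fastener:** the slot lies at yaw -10.3°. The box's yaw measured -8.8° to -10.9° depending on the feature, so the fastener is within about 1.5° of locked. The orange pointer is at the green dot.
- **Panel:** the dots and panel corners match the shut-panel model within about 4 px after withdrawal, so it stayed down.
- **Forces:** force on the withdrawn tool is about 1 N. The highest reading I saw was about 27 N at the wrist, while turning.
- **Bystanders:** the tin and jar are where they were in the first top picture. The screwdriver lies beside the box in the last wrist picture, but the arm hid it from the top camera, so I did not measure its position.

No check failed.

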